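# Show a printed tube's first layer to the bench scanner

## Robot

A 6-joint arm with a two-finger parallel gripper is mounted at the origin on the work surface. World frame = base frame: x ahead of the robot, y to its left, z up, the work surface at z = 0. Lengths are in m, angles in rad, forces in N, time in s.
With the tool pointing down it reaches from about 0.375 to 0.9 m from the base axis. Payload 3.1 kg.
Tool frame: the origin (TCP) lies where the fingers leave the gripper's body, on its centre line; the fingertips stand 70 mm ahead of it and the grasp point (between the pads) lies 51 mm ahead of it (robot.tip_reach is the distance from the TCP to the fingertips, in m); z points along the fingers, y is the line along which they close (so a half turn about z gives the same grasp; the last joint's range is limited). The gripper opens to 87 mm and grips with 3 to 60 N. Pads are 19 mm wide; open, the fingers measure 117 mm over their backs; the gripper's body (75 mm by 190 mm) begins 51 mm behind the grasp point.
Start: joints at [-1.506, 0.527, 1.433, -0, 1.181, -0.178], TCP at [0.15, -0.607, 0.292] pointing down, gripper open.
Joint ranges: [-3.08, 3.08], [-0.75, 2.2], [0.22, 2.44], [-1.43, 4.57], [0, 2.65], [-2.85, 2.85]. Speed limits (rad/s): [2.79, 2.79, 3.14, 3.14, 3.14, 3.14].

## Interface

Orientations are given as a unit quaternion [x, y, z, w].
In Python, from rig import robot gives the robot as it stands.
- The arm moves only by the tool carry_out, never from a script. Its argument "rows" is a list that holds one entry, the list of rows, each a list of 6 numbers: the shift along the tool's x, y, z in mm, then the turn, a rotation vector about the tool's x, y, z in units of 8 degrees (1.0 is 8 degrees). A call has 1 to 20 rows; each row is the pose to reach, as a shift and turn from the pose commanded when the call began, along the tool's axes at that moment; what a row does not reach only later rows make up. A row lasts 1/10 s, in which the tool goes at most 50 mm and 8.59 degrees, less where a joint would pass 70% of its speed; a pose out of reach is approached as far as the arm can. A call with a gripper value outside its range is refused whole. "fingers" is the opening, from 0 (shut) to 1 (fully open), set as the call begins (left out, the last holds). The fingers move at their own pace and stop on an object; "grip_force" is the grip in N (left out, the last holds). Time passes only in rows, so rows that repeat a pose let the fingers close. It gives the time, the measured TCP pose, the force and the opening at its end, in the units of the state.
- robot.get_obs(): the state, without advancing time (a new reading comes with each control period).
- robot.camera(name): name is "side" or "top" or "wrist"; returns a dict with "color" (400x640x3 uint8, red, green, blue), "depth" (400x640 float32, m along the optical axis (not along the pixel's ray), 0 where there is no reading), "K" (3x3 intrinsics, pixels), "D" ([k1, k2, p1, p2, k3] as OpenCV has them; the pictures are not rectified), "camera_from_world" (4x4, takes a point from world to camera coordinates). Camera axes: x right, y down, z forward; pixel columns grow to the right and rows downward; lengths in m; the calibration is good to about 2 mm. A picture is of the moment at which its call begins.
- robot.hand_in(): hands the job in, once; it reports no verdict.
The state is a dict: "time": time; "q": joint angles; "joint_velocities": joint speeds; "joint_torque": joint torques, N m; "position": TCP position; "tool_rot": TCP orientation; "ft_force": force on the tool from outside, world axes, zero at the start; "moment": the same for the moment, N m; "grip_width": finger opening in m.
Only numpy, scipy, OpenCV 4.12 (cv2) and the standard library are available. Lean on these libraries where they do the work, as an engineer would, in place of code of your own. Each camera call takes 0.05 s, during which the arm holds its last target. There are 200 camera calls.

## Task

Wake the bench scanner by pulling its orange trigger fully in and letting it spring back; then take the tall black printed tube off the print sheet and show its flat underside to the scanner: hold it in the air with the underside facing the lens squarely, centred on the lens's line of sight and about 120 mm from the glass. Finish while still holding the tube there, motionless; do not touch the lens, and leave the other prints and tools where they are.

Things in the scene. Friction and masses are not known exactly. Their poses are not given: they have to be found in the camera images.
- trigger (a joint): the scanner's orange trigger, a lever hinged about a vertical axis at its head end: 0 rad = at rest (sprung out), 0.30 rad = fully in against its stop; a spring returns it. About 4 N at the pad starts it moving, 8 N holds it fully in.
- trigger_pad (a point): the point on the trigger's outer face, at rest, where a finger should press: 48 mm from the hinge. The trigger is 60 mm long, 7 mm thick, 20 mm high, and its pad moves about 14 mm towards the grip when pulled.
- grip_mid (a point): centre of the scanner's fixed black horizontal grip, level with the trigger pad, 100 mm above the table. The grip is a bar along the scanner's y axis, 28 mm deep (scanner x), 26 mm high, free above and below. The trigger stands in front of it (scanner -x): over grip and trigger together it is about 57 mm from the grip's back face to the pad at rest, 43 mm with the trigger fully in, so fingers coming from above can straddle and squeeze them.
- scanner: white-headed trigger scanner lying on its side, fixed in a bench stand with a dark steel foot 140 x 220 x 12 mm; origin on the table under the grip, z up, x towards its back (the lens looks to -x and up), y along the grip away from the head. The head (86 x 70 mm, top 127 mm above the table) lies at y = -62 mm; the grip runs from y = -27 to +94 mm. The foot's centre is at y = -20 mm.
- lens: the scanner's round lens barrel, black with an orange ring and blue glass, 48 mm across, fixed, pointing 55 degrees above level. Origin at the centre of the front glass (135 mm above the table); its z axis is the line of sight, out of the glass. A part held right has its underside centre 120 mm out along z (100 to 140 mm serves) and the tube's own z axis parallel to the lens's z axis, so the tube leans 35 degrees from upright with its top away from the lens.
- tube: the tall black 3D-printed tube with a ribbed top, 44 mm in diameter, 110 mm tall, about 90 g, rigid, standing loose on the sheet; origin at the centre of its flat underside, z along its axis to the ribbed top. It is round: any grasp yaw serves. The top has a recess 12 mm deep for looks; grip it across the outside.
- sheet: dark grey fixed print sheet, 235 x 235 x 3 mm, with a tab on its -x edge; origin at the centre of its underside on the table. The three prints stand on it, at least 110 mm apart, centre to centre, in any order.
- collar: short grey printed tube, 44 mm in diameter, 45 mm tall, loose on the sheet; origin at the centre of its underside. Leave alone.
- bracket: orange printed angle bracket, 50 x 40 mm foot, 46 mm tall, loose on the sheet; origin at the centre of its underside. Leave alone.
- gluestick: upright glue stick, 32 mm in diameter, 95 mm tall, yellow cap, towards the far edge; origin at its underside. Leave alone.
- scraper: spatula-like scraper lying flat at the left of the sheet; origin at its underside. Leave alone.
- caliper: steel and black caliper, 210 mm long, lying flat near the robot on its right; origin at its underside. Leave alone.

How it is judged:
By the outcome, as a careful person would: the job done as asked, in the order asked, and still so for the second after the job is handed in, while the arm keeps its last pose, push and grip.
It also fails if it takes over 51 s, if anything falls off the work surface, if the arm or the gripper's body presses on something with over 40 N, if the wrist force passes 120 N, or if a joint passes its speed limit or range.

## Working session

There is one attempt and no reset: what is moved stays moved. The work goes in short steps, Python scripts to look and compute and a tool call to move; the robot and the scene stay as the last step left them, time stands still between calls to the robot, and variables do not carry over. Pictures are saved under pics/ and viewed, on a budget of 10 in all, crops included, one or two more only if the job needs it, and the job is handed in when it is done.

Besides the shell and the picture viewer there is one more tool, called after "Request:" as name(argument=value, ...), one argument or row to a line, values as JSON. carry_out: Moves the arm, as the interface text tells. Its arguments: {"type":"object","properties":{"rows":{"type":"array"},"fingers":{"type":"number"},"grip_force":{"type":"number"}},"required":["rows"]}

```bash
ls; mkdir -p pics
python3 - <<'E'
from rig import robot
import cv2,numpy as np
o=robot.get_obs(); print({k:np.round(v,3).tolist() for k,v in o.items()})
for n in("top","side"):
    c=robot.camera(n); cv2.imwrite(f"pics/{n}0.png",c["color"][:,:,::-1]); np.savez(f"{n}0.npz",**c)
    print(n,c["K"].tolist(),c["D"],np.round(c["camera_from_world"],3).tolist())
E
```

```text
pics
{'time': 0.0, 'q': [-1.507, 0.528, 1.434, 0.0, 1.181, -0.178], 'joint_velocities': [0.001, 0.001, 0.001, 0.0, -0.0, 0.0], 'joint_torque': [0.0, -44.005, -17.659, 0.063, 0.058, -0.0], 'position': [0.15, -0.606, 0.291], 'tool_rot': [0.993, 0.121, 0.0, -0.001], 'ft_force': [-0.237, -1.42, -0.412], 'moment': [-0.043, 0.041, 0.014], 'grip_width': 0.087}
top [[384.1711890847928, 0.0, 319.8185949984869], [0.0, 384.1711890847928, 205.08756197484766], [0.0, 0.0, 1.0]] [-0.07243909  0.          0.          0.          0.        ] [[0.009, -1.0, 0.012, 0.076], [-0.985, -0.011, -0.171, 0.565], [0.172, -0.011, -0.985, 0.933], [0.0, 0.0, 0.0, 1.0]]
side [[442.1864238800063, 0.0, 318.0763010657733], [0.0, 442.1864238800063, 198.36786996100696], [0.0, 0.0, 1.0]] [0.00870272 0.         0.         0.         0.        ] [[-0.915, -0.402, -0.002, 0.553], [-0.31, 0.708, -0.635, 0.182], [0.257, -0.58, -0.773, 1.123], [0.0, 0.0, 0.0, 1.0]]
```

View pics/top0.png

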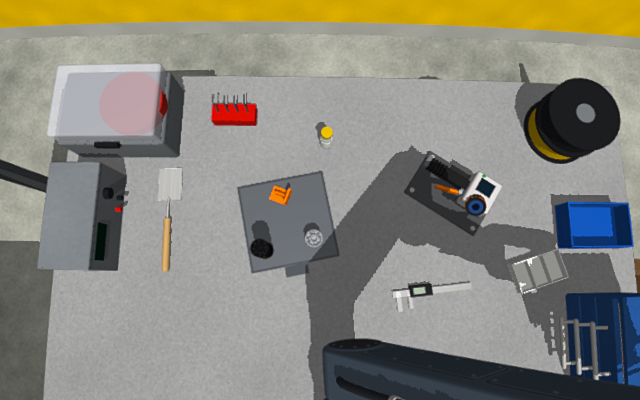

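View pics/side0.png

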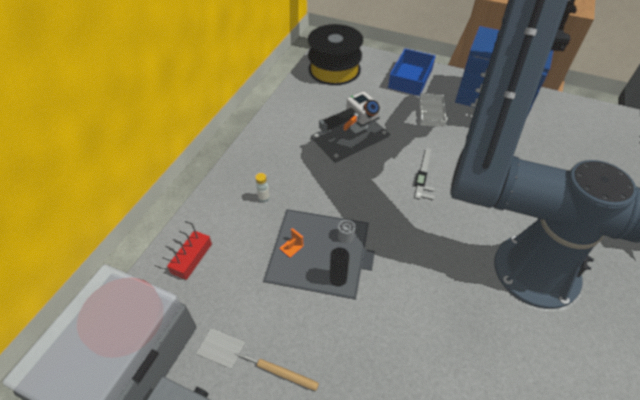

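Top view: the tube is at about (262,248), the collar at (313,238) and the bracket at (280,195). The scanner foot is centred near (455,192), with the lens at (476,205), the orange trigger at (447,189) and the grip at (440,165). The side view agrees with this layout. Next I'll measure with depth and rays.

```bash
cat > h.py <<'E'
import numpy as np,cv2
def cloud(c):
    d=c["depth"]; h,w=d.shape; u,v=np.meshgrid(np.arange(w),np.arange(h))
    n=cv2.undistortPoints(np.stack([u,v],-1).reshape(-1,1,2).astype(float),c["K"],c["D"]).reshape(h,w,2)
    p=np.dstack([n*d[...,None],d]); T=np.linalg.inv(c["camera_from_world"])
    return p@T[:3,:3].T+T[:3,3]
def ray(c,px,z):
    n=cv2.undistortPoints(np.array(px,float).reshape(-1,1,2),c["K"],c["D"]).reshape(-1,2)
    T=np.linalg.inv(c["camera_from_world"]); d=np.c_[n,np.ones(len(n))]@T[:3,:3].T
    return T[:3,3]+d*((z-T[2,3])/d[:,2])[:,None]
E
python3 - <<'E'
import numpy as np,cv2
from h import *
c=dict(np.load("top0.npz")); P=cloud(c); rgb=c["color"].astype(int)
hsv=cv2.cvtColor(c["color"],cv2.COLOR_RGB2HSV)
def roi(x0,x1,y0,y1):
    m=np.zeros((400,640),bool); m[y0:y1,x0:x1]=1; return m
R=np.round
v=c["depth"]>0
print("valid",v.mean())
t=roi(240,290,225,265)&v&(P[...,2]>.09)
print("tube top pts",t.sum(),R(P[t].mean(0),4),R(P[t].min(0),4),R(P[t].max(0),4))
# tube dark disc in the rectified top plane
(cx,cy),r=cv2.minEnclosingCircle(np.argwhere(t)[:,::-1].astype(np.float32)); q=ray(c,[[cx,cy],[cx+r,cy]],.113)
print("tube ray",R(q,4), cx,cy,r)
s=roi(395,515,140,245)&v
f=s&(P[...,2]>.006)&(P[...,2]<.02)
rect=cv2.minAreaRect((P[f][:,:2]*1000).astype(np.float32)); print("foot",f.sum(),rect)
# dark foot by colour
dk=s&(hsv[...,2]<95)
k=dk&f; q=ray(c,np.argwhere(k)[:,::-1],.012); print("footcol",cv2.minAreaRect((q[:,:2]*1000).astype(np.float32)))
g=s&(P[...,2]>.105)&(P[...,2]<.12)&(hsv[...,2]<80)
q=P[g]; print("grip",g.sum(),R(np.median(q,0),4),cv2.minAreaRect((q[:,:2]*1000).astype(np.float32)))
o=s&(hsv[...,0]<20)&(hsv[...,1]>150)&(hsv[...,2]>100)
print("orange",R(np.c_[np.argwhere(o)[:,::-1],P[o]*1000][::4]).astype(int).tolist())
b=s&(hsv[...,0]>95)&(hsv[...,0]<130)&(hsv[...,1]>110)&(hsv[...,2]>60)
n,l,st,ce=cv2.connectedComponentsWithStats(b.astype(np.uint8))
for i in range(1,n):
    if st[i,4]>10: print("blue",st[i],ce[i],R(np.median(P[l==i],0),4),R(ray(c,[ce[i]],.135),4))
big=cv2.resize(c["color"][140:245,395:515,::-1],None,fx=6,fy=5.7,interpolation=cv2.INTER_CUBIC); cv2.imwrite("pics/crop.png",big)
E
```

```text
valid 0.9959765625
tube top pts 267 [0.451  0.2239 0.1052] [0.4307 0.2027 0.0903] [0.4708 0.2429 0.1153]
tube ray [[0.4518 0.2224 0.113 ]
 [0.4521 0.1996 0.113 ]] 259.5 247.0 9.708344459533691
foot 2206 ((609.5035400390625, -293.4194641113281), (295.4117736816406, 222.48452758789062), 84.28861999511719)
footcol ((580.8331298828125, -254.40232849121094), (217.85533142089844, 210.07359313964844), 57.62923049926758)
grip 558 [ 0.6343 -0.2308  0.1128] ((611.8074951171875, -252.72036743164062), (187.2429962158203, 64.07421875), 40.758033752441406)
orange [[436, 185, 629, -232, 13], [441, 185, 629, -246, 15], [438, 186, 605, -207, 107], [442, 186, 604, -216, 109], [437, 187, 602, -204, 109], [441, 187, 602, -214, 107], [445, 187, 601, -223, 111], [436, 188, 602, -205, 97], [440, 188, 599, -211, 110], [445, 188, 599, -222, 112], [449, 188, 600, -234, 109], [439, 189, 599, -212, 99], [443, 189, 597, -219, 108], [447, 189, 597, -228, 111], [451, 189, 597, -239, 108], [455, 189, 619, -286, 10], [445, 190, 596, -226, 101], [449, 190, 594, -233, 110], [453, 190, 594, -242, 112], [457, 190, 595, -254, 107], [450, 191, 592, -236, 108], [454, 191, 592, -246, 109], [447, 192, 593, -234, 92], [451, 192, 591, -241, 101], [455, 192, 590, -248, 109], [452, 193, 589, -244, 98], [456, 193, 588, -251, 106], [471, 197, 572, -276, 136], [481, 197, 572, -298, 141], [483, 199, 566, -302, 143]]
blue [468 200  15  14 140] [475.27857143 206.57857143] [ 0.5492 -0.2853  0.1356] [[ 0.5496 -0.2856  0.135 ]]
```

View pics/crop.png

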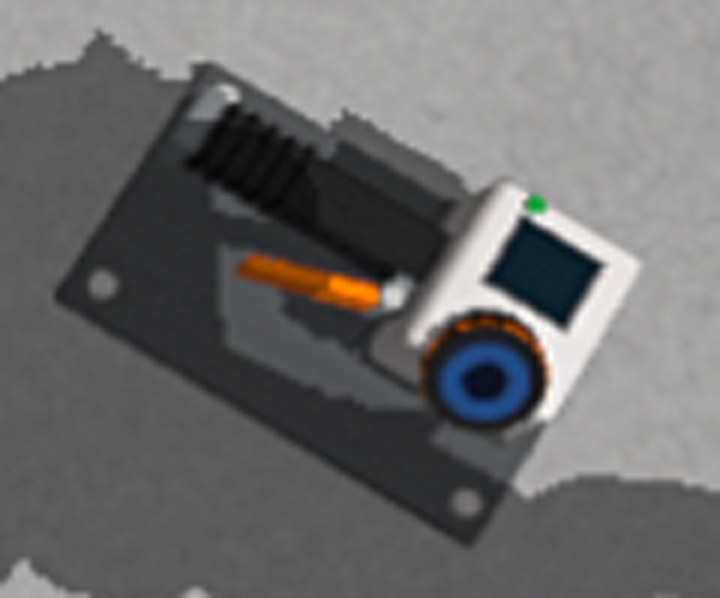

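The crop shows the foot corners: left (58,296), bottom (472,548) and top (205,62) in crop pixels. The trigger runs from its hinge at (400,290) to its free end at (240,265), and the lens centre is at (485,378). Now I'll fit the scanner frame.

Run:
```python
import numpy as np,cv2
from h import *
R=np.round
c=dict(np.load("top0.npz")); P=cloud(c); hsv=cv2.cvtColor(c["color"],cv2.COLOR_RGB2HSV)
cr=lambda a:np.array(a,float)/[6,5.7]+[395,140]-0.42
L,B,T=ray(c,cr([[58,296],[472,548],[205,62]]),.012)
print("foot corners",R(L,4),R(B,4),R(T,4),"sizes",np.linalg.norm(B-L),np.linalg.norm(T-L))
ys=(L-B)[:2]; xs=(T-L)[:2]; a=np.arctan2(ys[1],ys[0])-np.pi/2; b=np.arctan2(xs[1],xs[0]); print("yaw",a,b)
cen=(B+T)[:2]/2
# grip top
m=np.zeros((400,640),bool); m[150:190,420:470]=1
g=m&(P[...,2]>.106)&(P[...,2]<.118)&(hsv[...,2]<75)
n,l,st,ce=cv2.connectedComponentsWithStats(g.astype(np.uint8)); i=1+st[1:,4].argmax(); q=P[l==i]
r=cv2.minAreaRect((q[:,:2]*1000).astype(np.float32)); vx,vy,_,_=cv2.fitLine(q[:,:2].astype(np.float32),cv2.DIST_L2,0,.01,.01).ravel()
print("grip",len(q),r,"yaw line",np.arctan2(vy,vx)-np.pi/2, np.arctan2(-vy,-vx)-np.pi/2,R(np.median(q,0),4))
yaw=(a*2+b)/3
M=np.array([[np.cos(yaw),-np.sin(yaw)],[np.sin(yaw),np.cos(yaw)]])
O=cen+M@[0,.02]
print("yaw used",yaw,"origin",R(O,4))
S=lambda p:(np.asarray(p)[...,:2]-O)@M
qs=S(q); print("grip in scanner mm",R(np.percentile(qs,[1,50,99],axis=0)*1000,1).tolist())
print("lens in scanner",R(S([.5494,-.2855])*1000,1))
o=np.zeros_like(m);o[180:198,430:462]=1
o&=(hsv[...,0]<20)&(hsv[...,1]>150)&(hsv[...,2]>100)&(P[...,2]>.08)
os=S(P[o]);k=np.argsort(os[:,1]);print("trig mm (x,y,z)",R(np.c_[os*1000,P[o][:,2]*1000][k]).astype(int).tolist())
```

```text
foot corners [ 0.6101 -0.1455  0.012 ] [ 0.4923 -0.3281  0.012 ] [ 0.7263 -0.2173  0.012 ] sizes 0.21725674486400887 0.13664765748825453
yaw -0.5727327042701333 -0.5532049213599093
grip 527 ((638.0771484375, -229.32461547851562), (121.14921569824219, 30.43937110900879), 58.466087341308594) yaw line -0.5352136 -3.6768064 [ 0.6357 -0.2295  0.1129]
yaw used -0.5662234433000587 origin [ 0.62   -0.2558]
grip in scanner mm [[-13.7, -26.4], [-1.7, 30.2], [14.0, 90.6]]
lens in scanner [-43.7 -63. ]
trig mm (x,y,z) [[-28, -16, 106], [-28, -15, 94], [-26, -14, 107], [-29, -14, 106], [-26, -12, 111], [-30, -12, 103], [-22, -12, 107], [-29, -11, 111], [-30, -11, 100], [-26, -11, 109], [-30, -10, 109], [-24, -9, 110], [-30, -9, 97], [-31, -8, 108], [-29, -8, 114], [-32, -7, 98], [-29, -6, 109], [-27, -6, 113], [-32, -6, 106], [-32, -5, 94], [-26, -5, 108], [-30, -4, 108], [-32, -4, 104], [-32, -3, 101], [-29, -2, 112], [-25, -2, 108], [-33, -2, 112], [-32, -1, 98], [-29, -1, 108], [-33, 0, 110], [-27, 0, 109], [-34, 1, 98], [-31, 1, 109], [-34, 2, 108], [-28, 2, 108], [-35, 3, 97], [-32, 3, 108],
[... 244 characters left out ...]
, [-36, 13, 110], [-37, 14, 98], [-34, 14, 110], [-37, 15, 109], [-38, 16, 99], [-33, 16, 114], [-36, 17, 112], [-39, 17, 110], [-33, 18, 111], [-35, 18, 107], [-39, 19, 108], [-34, 20, 110], [-40, 20, 105], [-38, 21, 110], [-36, 22, 111], [-41, 23, 105], [-40, 23, 112], [-37, 24, 109], [-40, 24, 99], [-34, 25, 109], [-37, 25, 107], [-41, 26, 99], [-42, 27, 110], [-36, 27, 110], [-40, 28, 109], [-43, 29, 109], [-38, 29, 112], [-42, 30, 104], [-41, 30, 111], [-38, 31, 108], [-43, 32, 101], [-42, 32, 109], [-39, 33, 107], [-43, 33, 97], [-43, 34, 109], [-38, 35, 110], [-44, 35, 98], [-43, 35, 105], [-42, 35, 111], [-42, 37, 99], [-39, 37, 110], [-41, 37, 105], [-40, 38, 99], [-376, 173, 1016]]
```

```bash
cat >> h.py <<'E'
from scipy.spatial.transform import Rotation as Rot
yaw=-0.56; xs=np.array([np.cos(yaw),np.sin(yaw),0]); ys=np.array([-np.sin(yaw),np.cos(yaw),0]); O=np.array([.620,-.2558,0])
lz=-np.cos(np.radians(55))*xs+np.array([0,0,np.sin(np.radians(55))])
lens=np.array([.5495,-.2855,.135])
def frame(z,y):
    z=z/np.linalg.norm(z); y=y-z*(y@z); y/=np.linalg.norm(y); return np.column_stack([np.cross(y,z),y,z])
def go(p,Rm,o=None,start=None):
    "row numbers from the present (or given) pose to p,Rm; the half turn that is nearer"
    p0,R0=start if start else (np.array(o["position"]),Rot.from_quat(o["tool_rot"]).as_matrix())
    v=Rot.from_matrix(R0.T@Rm).as_rotvec(degrees=True)
    print("row",np.round(R0.T@(p-p0)*1000,1).tolist(),np.round(v/8,3).tolist(),"dist mm %.0f ang %.1f"%(np.linalg.norm(p-p0)*1000,np.linalg.norm(v)))
E
python3 - <<'E'
from h import *; from rig import robot
o=robot.get_obs(); p=O+xs*-.0075+ys*.027+[0,0,.27]; print(p)
for s in(1,-1): go(p,frame(np.array([0,0,-1.]),s*xs),o)
E
```

```text
[ 0.62798761 -0.22894022  0.27      ]
row [554.4, -251.2, 22.0] [-0.013, -0.007, -5.5] dist mm 609 ang 44.0
row [554.4, -251.2, 22.0] [-0.009, 0.016, 17.0] dist mm 609 ang 136.0
```

Request:
carry_out(
  rows=[
    [[554,-251,22,0,0,-5.5],[554,-251,22,0,0,-5.5],[554,-251,22,0,0,-5.5],[554,-251,22,0,0,-5.5],[554,-251,22,0,0,-5.5],[554,-251,22,0,0,-5.5],[554,-251,22,0,0,-5.5],[554,-251,22,0,0,-5.5],[554,-251,22,0,0,-5.5],[554,-251,22,0,0,-5.5],[554,-251,22,0,0,-5.5],[554,-251,22,0,0,-5.5],[554,-251,22,0,0,-5.5],[554,-251,22,0,0,-5.5],[554,-251,22,0,0,-5.5],[554,-251,22,0,0,-5.5]],
  ],
  fingers=1,
)

```text
time: 1.7
position: [0.6264, -0.2311, 0.2701]
tool_rot: [0.875, 0.483, -0.0, -0.0]
ft_force: [0.2, -0.4, -0.0]
grip_width: 0.087
```

Run:
```python
from h import *; from rig import robot
c=robot.camera("wrist"); o=robot.get_obs(); P=cloud(c); hsv=cv2.cvtColor(c["color"],cv2.COLOR_RGB2HSV)
cv2.imwrite("pics/w1.png",c["color"][:,:,::-1]); np.savez("w1.npz",**c)
print(o["position"],o["q"])
S=lambda q:np.c_[(q-O)@xs,(q-O)@ys,q[:,2]]*1000
m=(c["depth"]>0)
Q=S(P.reshape(-1,3)).reshape(P.shape)
g=m&(hsv[...,2]<75)&(np.abs(Q[...,2]-113)<6)&(np.abs(Q[...,0])<30)&(Q[...,1]>-25)&(Q[...,1]<90)
print("grip",g.sum(),np.round(np.percentile(Q[g],[1,5,50,95,99],axis=0),1).tolist())
q=Q[g]
for y in range(-20,90,20):
    k=abs(q[:,1]-y)<6
    if k.sum()>20: print(y,np.percentile(q[k,0],[2,50,98]).round(1),q[k,2].mean().round(1))
t=m&(hsv[...,0]<20)&(hsv[...,1]>150)&(np.abs(Q[...,2]-106)<9)&(Q[...,0]<-15)&(Q[...,0]>-55)
q=Q[t]
for y in range(-20,45,8):
    k=abs(q[:,1]-y)<4
    if k.sum()>5: print("trig",y,np.percentile(q[k,0],[2,50,98]).round(1),k.sum(),q[k,2].max())
```

```text
[ 0.62644529 -0.2312616   0.27027426] [-5.20516556e-01  6.09299410e-01  1.33870787e+00 -3.87094886e-04
  1.19422341e+00  4.19792404e-02]
grip 3650 [[-12.4, -23.0, 107.4], [-11.3, -17.9, 109.3], [1.1, 34.0, 111.6], [13.5, 78.0, 112.8], [14.9, 81.6, 113.3]]
-20 [-12.6   0.3  13.4] 111.2
0 [-11.6   1.1  14. ] 111.4
20 [-11.5   0.9  14.5] 111.3
40 [-12.2   1.6  15. ] 111.6
60 [-12.1   1.4  14.5] 111.5
80 [-12.    0.5  14.1] 111.5
trig -12 [-29.2 -25.4 -22.2] 47 109.67777158139857
trig -4 [-31.8 -27.1 -23.7] 77 110.23009802826489
trig 4 [-33.9 -29.3 -25.8] 78 110.73935836075927
trig 12 [-36.8 -31.5 -28.3] 84 109.97469572857044
trig 20 [-38.8 -34.  -30.8] 82 110.0103021126419
trig 28 [-41.  -36.4 -33.3] 87 110.10485647279677
trig 36 [-43.4 -39.3 -35.5] 96 109.91018720303575
```

View pics/w1.png

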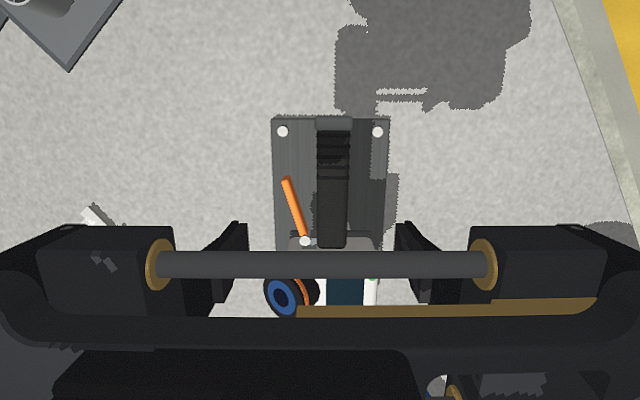

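The wrist view shows the grip running vertically, parallel to the fingers' closing plane and centred between them. The trigger spans (287,180) to (303,240), and the frame is confirmed to about 1 mm. Now I'll work out the descent.

Run:
```python
from h import *; from rig import robot
o=robot.get_obs(); print(o["position"]); p=O+xs*-.0065+ys*.027+[0,0,.151]; print(p)
go(p,frame(np.array([0,0,-1.]),xs),o)
```

```text
[ 0.62644529 -0.2312616   0.27027426]
[ 0.62883487 -0.2294714   0.151     ]
row [2.8, 1.1, 119.3] [-0.004, 0.003, -0.017] dist mm 119 ang 0.1
```

Request:
carry_out(
  rows=[
    [[3,1,30,0,0,0],[3,1,60,0,0,0],[3,1,90,0,0,0],[3,1,110,0,0,0],[3,1,119,0,0,0],[3,1,119,0,0,0],[3,1,119,0,0,0]],
  ],
)

```text
time: 2.45
position: [0.6304, -0.2287, 0.1523]
tool_rot: [0.875, 0.484, 0.0, 0.001]
ft_force: [-0.1, -0.7, -0.1]
grip_width: 0.0871
```

Request:
carry_out(
  rows=[
    [[0,0,0,0,0,0],[0,0,0,0,0,0],[0,0,0,0,0,0],[0,0,0,0,0,0],[0,0,0,0,0,0],[0,0,0,0,0,0],[0,0,0,0,0,0],[0,0,0,0,0,0],[0,0,0,0,0,0],[0,0,0,0,0,0],[0,0,0,0,0,0],[0,0,0,0,0,0]],
  ],
  fingers=0.3,
  grip_force=20,
)

```text
time: 3.65
position: [0.6315, -0.2276, 0.1508]
tool_rot: [0.875, 0.484, 0.001, 0.001]
ft_force: [4.7, 2.5, -4.9]
grip_width: 0.0419
```

Request:
carry_out(
  rows=[
    [[0,0,0,0,0,0],[0,0,0,0,0,0],[0,0,0,0,0,0],[0,0,0,0,0,0],[0,0,0,0,0,0]],
  ],
  grip_force=30,
)

```text
time: 4.15
position: [0.6315, -0.2276, 0.1508]
tool_rot: [0.875, 0.484, 0.001, 0.001]
ft_force: [3.7, 3.1, -5.1]
grip_width: 0.0416
```

Request:
carry_out(
  rows=[
    [[0,0,0,0,0,0],[0,0,0,0,0,0],[0,0,0,0,0,0],[0,0,0,0,0,0],[0,0,0,0,0,0],[0,0,0,0,0,0],[0,0,0,0,0,0],[0,0,0,0,0,0],[0,0,0,0,0,0],[0,0,0,0,0,0],[0,0,0,0,0,0],[0,0,0,0,0,0]],
  ],
  fingers=1,
)

```text
time: 5.35
position: [0.6302, -0.2278, 0.1513]
tool_rot: [0.875, 0.484, 0.0, 0.0]
ft_force: [-1.3, -0.4, 0.9]
grip_width: 0.0874
```

Run:
```python
from h import *; from rig import robot
o=robot.get_obs(); print(o["position"]); p=np.array([.4515,.2230,.28]); a=.459
p0=np.array(o["position"])+[0,0,.15]; R0=Rot.from_quat(o["tool_rot"]).as_matrix()
go(p,frame(np.array([0,0,-1.]),np.array([np.cos(a),np.sin(a),0])),start=(p0,R0))
```

```text
[ 0.63020917 -0.227772    0.1512694 ]
row [287.0, -390.9, 21.2] [0.001, 0.0, -7.299] dist mm 485 ang 58.4
```

Request:
carry_out(
  rows=[
    [[0,0,-20,0,0,0],[0,0,-50,0,0,0],[0,0,-90,0,0,0],[0,0,-130,0,0,0],[0,0,-150,0,0,0],[0,0,-150,0,0,0],[0,0,-150,0,0,0]],
  ],
)

```text
time: 6.05
position: [0.6298, -0.2276, 0.3009]
tool_rot: [0.875, 0.484, -0.0, -0.0]
ft_force: [0.4, -0.3, 0.3]
grip_width: 0.087
```

Run:
```python
from h import *; from rig import robot
c=robot.camera("wrist"); P=cloud(c); hsv=cv2.cvtColor(c["color"],cv2.COLOR_RGB2HSV)
Q=np.dstack([(P-O)@xs,(P-O)@ys,P[...,2]])*1000
t=(hsv[...,0]<20)&(hsv[...,1]>150)&(np.abs(Q[...,2]-106)<9)&(Q[...,0]<-15)&(Q[...,0]>-55)
q=Q[t]
for y in range(-12,45,8):
    k=abs(q[:,1]-y)<4
    if k.sum()>5: print("trig",y,np.percentile(q[k,0],[2,50,98]).round(1),k.sum())
```

```text
trig -12 [-29.4 -25.2 -22.2] 38
trig -4 [-32.  -27.1 -23.3] 63
trig 4 [-34.2 -29.6 -26.1] 64
trig 12 [-36.8 -32.  -28.3] 67
trig 20 [-38.8 -33.9 -30.7] 64
trig 28 [-41.4 -36.6 -33.2] 66
trig 36 [-43.4 -39.4 -35.7] 72
```

Request:
carry_out(
  rows=[
    [[287,-391,21,0,0,-7.3],[287,-391,21,0,0,-7.3],[287,-391,21,0,0,-7.3],[287,-391,21,0,0,-7.3],[287,-391,21,0,0,-7.3],[287,-391,21,0,0,-7.3],[287,-391,21,0,0,-7.3],[287,-391,21,0,0,-7.3],[287,-391,21,0,0,-7.3],[287,-391,21,0,0,-7.3],[287,-391,21,0,0,-7.3],[287,-391,21,0,0,-7.3],[287,-391,21,0,0,-7.3],[287,-391,21,0,0,-7.3]],
  ],
)

```text
time: 7.5
position: [0.4519, 0.2218, 0.2798]
tool_rot: [0.529, 0.849, -0.0, -0.0]
ft_force: [0.4, 0.8, 0.0]
grip_width: 0.0868
```

Run:
```python
from h import *; from rig import robot
c=robot.camera("wrist"); o=robot.get_obs(); P=cloud(c); print(o["position"],o["q"])
cv2.imwrite("pics/w2.png",c["color"][:,:,::-1])
hsv=cv2.cvtColor(c["color"],cv2.COLOR_RGB2HSV)
t=(np.hypot(P[...,0]-.4515,P[...,1]-.223)<.04)&(P[...,2]>.095)&(P[...,2]<.125)
print(t.sum()); 
if t.sum()>20:
    q=P[t]; top=q[q[:,2]>.108]; print(np.round([q.min(0),q.max(0),np.median(q,0)],4)); (x,y),r=cv2.minEnclosingCircle((top[:,:2]*1000).astype(np.float32)); print("circle",x,y,r,len(top))
c2=robot.camera("top"); P=cloud(c2); cv2.imwrite("pics/t2.png",c2["color"][:,:,::-1])
```

```text
[0.45196291 0.22185871 0.2799553 ] [ 2.34122952e-01  3.82051860e-01  1.74635673e+00 -2.24142375e-04
  1.01364220e+00 -2.22725230e-01]
1890
[[0.428  0.2032 0.0955]
 [0.4718 0.2472 0.1137]
 [0.45   0.225  0.1044]]
circle 449.86578369140625 225.07769775390625 22.156084060668945 782
```

View pics/w2.png

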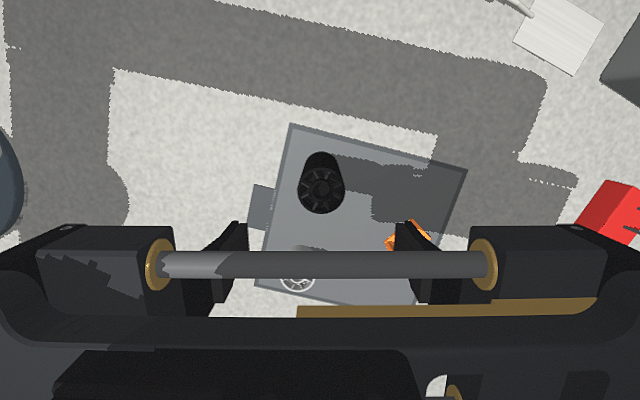

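Trigger profile after release matches its rest profile, so it sprang back. In the wrist view the tube top is at (321,188). Its circle fit gives centre (0.450, 0.225) with radius 22.2 mm, which matches the given size. Time to descend and grip.

Run:
```python
from h import *; from rig import robot
o=robot.get_obs(); p=np.array([.450,.2250,.132]); a=.459
go(p,frame(np.array([0,0,-1.]),np.array([np.cos(a),np.sin(a),0])),o)
```

```text
row [3.6, -0.3, 148.1] [-0.002, 0.0, -0.014] dist mm 148 ang 0.1
```

Request:
carry_out(
  rows=[
    [[4,0,20,0,0,0],[4,0,60,0,0,0],[4,0,100,0,0,0],[4,0,130,0,0,0],[4,0,145,0,0,0],[4,0,148,0,0,0],[4,0,148,0,0,0],[4,0,148,0,0,0]],
  ],
)

```text
time: 8.4
position: [0.4504, 0.2265, 0.1332]
tool_rot: [0.528, 0.849, 0.001, 0.001]
ft_force: [0.0, -0.0, 0.2]
grip_width: 0.0869
```

Request:
carry_out(
  rows=[
    [[0,0,0,0,0,0],[0,0,0,0,0,0],[0,0,0,0,0,0],[0,0,0,0,0,0],[0,0,0,0,0,0],[0,0,0,0,0,0],[0,0,0,0,0,0],[0,0,0,0,0,0],[0,0,0,0,0,0],[0,0,0,0,0,0]],
  ],
  fingers=0.35,
  grip_force=30,
)

```text
time: 9.4
position: [0.4495, 0.2267, 0.1322]
tool_rot: [0.528, 0.849, -0.0, -0.0]
ft_force: [-0.2, -0.1, 0.9]
grip_width: 0.0431
```

Request:
carry_out(
  rows=[
    [[0,0,-10,0,0,0],[0,0,-30,0,0,0],[0,0,-70,0,0,0],[0,0,-110,0,0,0],[0,0,-150,0,0,0],[0,0,-190,0,0,0],[0,0,-220,0,0,0],[0,0,-220,0,0,0],[0,0,-220,0,0,0]],
  ],
)

```text
time: 10.3
position: [0.4491, 0.2265, 0.3528]
tool_rot: [0.528, 0.85, 0.0, 0.0]
ft_force: [-0.3, -0.1, -1.7]
grip_width: 0.0434
```

Run:
```python
from h import *; from rig import robot
c=dict(np.load("w1.npz")); P=cloud(c); hsv=cv2.cvtColor(c["color"],cv2.COLOR_RGB2HSV)
b=(hsv[...,0]>95)&(hsv[...,0]<130)&(hsv[...,1]>110)&(hsv[...,2]>60)&(np.linalg.norm(P-lens,axis=-1)<.04)
n=np.argwhere(b)[:,::-1]; (x,y),r=cv2.minEnclosingCircle(n.astype(np.float32))
print("lens w1",len(n),x,y,r,np.median(P[b],0).round(4),P[b].mean(0).round(4),ray(c,[[x,y]],.135).round(4))
e=cv2.fitEllipse(n.astype(np.float32)[cv2.convexHull(n.astype(np.float32),returnPoints=False).ravel()]); print(e,ray(c,[e[0]],.135).round(4))
u,s,vt=np.linalg.svd(P[b]-P[b].mean(0),full_matrices=False); print("normal",vt[2],"lz",lz,s)
o=robot.get_obs(); print(o["position"],o["tool_rot"],o["grip_width"],o["ft_force"])
for k in (.13,.16,.12): go(lens+(k+.129)*lz,frame(-lz,xs),o); 
print(lens+.249*lz)
```

```text
lens w1 534 280.5 297.5 19.039531707763672 [ 0.5505 -0.2849  0.1352] [ 0.5498 -0.2846  0.1349] [[ 0.5491 -0.2845  0.135 ]]
((281.19537353515625, 297.1036071777344), (23.593364715576172, 38.26542663574219), 149.1126251220703) [[ 0.5498 -0.2844  0.135 ]]
normal [-0.48474757  0.3006359   0.82136341] lz [-0.48596557  0.30467589  0.81915204] [0.22205735 0.2164184  0.01094947]
[0.44910522 0.22654737 0.35284818] [5.27586496e-01 8.49501138e-01 3.80799852e-04 3.99820480e-04] 0.0434219658503047 [-0.29299324 -0.13002201 -1.69596099]
row [-377.0, -214.8, 5.6] [-3.977, -2.229, 7.063] dist mm 434 ang 67.3
row [-362.3, -223.8, -19.0] [-3.977, -2.229, 7.063] dist mm 426 ang 67.3
row [-381.8, -211.9, 13.8] [-3.977, -2.229, 7.063] dist mm 437 ang 67.3
[ 0.42849457 -0.2096357   0.33896886]
```

Request:
carry_out(
  rows=[
    [[-30,-19,-2,-0.33,-0.19,0.59],[-60,-37,-3,-0.66,-0.37,1.18],[-91,-56,-5,-1.0,-0.56,1.77],[-121,-75,-6,-1.33,-0.74,2.35],[-151,-93,-8,-1.66,-0.93,2.94],[-181,-112,-10,-1.99,-1.11,3.53],[-211,-131,-11,-2.32,-1.3,4.12],[-241,-149,-13,-2.65,-1.49,4.71],[-272,-168,-14,-2.98,-1.67,5.3],[-302,-187,-16,-3.31,-1.86,5.89],[-332,-205,-17,-3.65,-2.04,6.47],[-362,-224,-19,-3.98,-2.23,7.06],[-362,-224,-19,-3.98,-2.23,7.06],[-362,-224,-19,-3.98,-2.23,7.06],[-362,-224,-19,-3.98,-2.23,7.06]],
  ],
)

```text
time: 11.8
position: [0.4085, -0.1959, 0.3698]
tool_rot: [0.835, 0.463, 0.145, 0.261]
ft_force: [0.3, -0.0, -0.8]
grip_width: 0.0435
```

```bash
cat > chk.py <<'E'
from h import *; from rig import robot; import sys
lens=np.array([.5498,-.2848,.135])
o=robot.get_obs(); print(o["position"],o["q"],o["grip_width"],"f",np.round(o["ft_force"],2))
R0=Rot.from_quat(o["tool_rot"]).as_matrix(); print("axis err deg",np.degrees(np.arccos(-R0[:,2]@lz)))
u=np.array(o["position"])+.129*R0[:,2]; d=u-lens; print("standoff",d@lz,"lateral xs',ys",(d-lz*(d@lz))@xs,d@ys)
go(lens+.249*lz,frame(-lz,xs),o)
for n in("side","top"):
    c=robot.camera(n); P=cloud(c); np.savez(f"{n}{sys.argv[1]}.npz",**c); cv2.imwrite(f"pics/{n}{sys.argv[1]}.png",c["color"][:,:,::-1])
    # tube surface points: in the cylinder about the expected axis, below the fingertips
    D=P-lens; a=D@lz; r=np.linalg.norm(D-a[...,None]*lz,axis=-1)
    m=(c["depth"]>0)&(r<.035)&(a>.08)&(a<.20); q=P[m]; print(n,m.sum())
    if m.sum()>50:
        a=a[m]; print(" a min pct",np.percentile(a,[0,1,5]).round(4))
        from scipy.optimize import least_squares
        ex=frame(lz,ys); L=(q-lens)@ex  # cols: x(lateral in tilt plane), ys, lz
        k=(L[:,2]>np.percentile(a,5))&(L[:,2]<.185); L=L[k]
        f=lambda p:np.hypot((L[:,0]-p[0]-p[2]*(L[:,2]-.12)),(L[:,1]-p[1]-p[3]*(L[:,2]-.12)))-.022
        s=least_squares(f,[0,0,0,0],loss="soft_l1",f_scale=.002); print(" fit lateral mm",(s.x[:2]*1000).round(1),"tilt deg",np.degrees(s.x[2:]).round(1),"rms",np.sqrt((s.fun**2).mean()).round(4),len(L))
E
python3 chk.py 3
```

```text
[ 0.40853887 -0.19586814  0.3697645 ] [-0.75465322  0.03691394  2.07043236  0.25805308  0.45003589 -0.39524407] 0.04351601829389022 f [ 0.29 -0.05 -0.79]
axis err deg 0.2662949918026511
standoff 0.1590526563698843 lateral xs',ys -0.0021878296113865617 0.0004162074593024558
row [-0.3, 2.3, 39.0] [-0.033, -0.006, 0.009] dist mm 39 ang 0.3
side 163
 a min pct [0.1559 0.1591 0.1614]
 fit lateral mm [-3.8 -2.4] tilt deg [0.  1.3] rms 0.001 89
top 157
 a min pct [0.1581 0.1586 0.1603]
 fit lateral mm [-2.1 -1.4] tilt deg [ 0.3 -0.5] rms 0.0006 102
```

Request:
carry_out(
  rows=[
    [[1,1,8,0,0,0],[2,2,18,0,0,0],[2,2.5,28,0,0,0],[2,2.5,35,0,0,0],[2,2.5,39,0,0,0],[2,2.5,39,0,0,0],[2,2.5,39,0,0,0],[2,2.5,39,0,0,0],[2,2.5,39,0,0,0]],
  ],
)

```text
time: 12.8
position: [0.4309, -0.2084, 0.3411]
tool_rot: [0.834, 0.462, 0.145, 0.263]
ft_force: [-1.0, 0.1, -0.7]
grip_width: 0.0434
```

```bash
python3 chk.py 4
```

```text
[ 0.43089768 -0.20843496  0.34108059] [-0.73522046  0.1311572   2.06975613  0.29368531  0.35046658 -0.42140523] 0.04338935175552629 f [-0.97  0.13 -0.66]
axis err deg 0.04313909804797808
standoff 0.1208603897352921 lateral xs',ys 0.0020474704222434793 0.0014561382317444566
row [-1.5, -2.5, 0.9] [0.003, 0.005, 0.005] dist mm 3 ang 0.1
side 333
 a min pct [0.1169 0.1225 0.1267]
 fit lateral mm [ 1.4 -0.4] tilt deg [0.1 0.4] rms 0.0018 229
top 199
 a min pct [0.1175 0.1207 0.1236]
 fit lateral mm [ 3.7 -1.5] tilt deg [-1.5  0.9] rms 0.0009 167
```

View pics/side4.png

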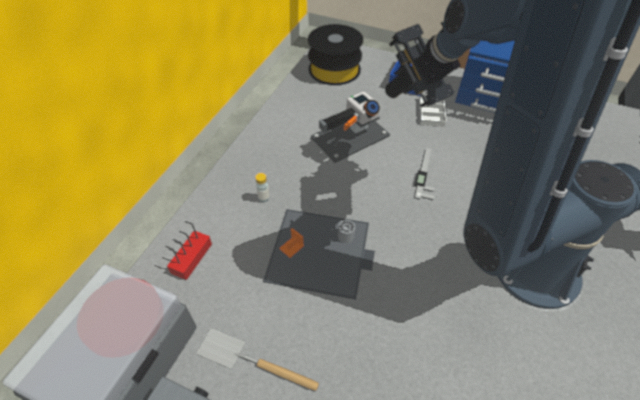

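View pics/top4.png

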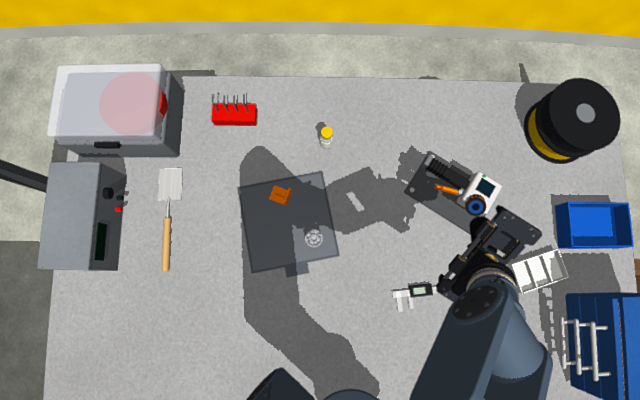

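Both views show the tube held out in front of the lens: side view about (400,85), top view about (478,222). The other prints and tools have not moved. The fits put it about 2 mm high in the tilt plane, so I'll make one small correction and wait for it to settle.

Request:
carry_out(
  rows=[
    [[0.3,-1,0.5,0,0,0],[0.5,-2,1,0,0,0],[0.5,-2,1,0,0,0],[0.5,-2,1,0,0,0],[0.5,-2,1,0,0,0],[0.5,-2,1,0,0,0],[0.5,-2,1,0,0,0],[0.5,-2,1,0,0,0],[0.5,-2,1,0,0,0],[0.5,-2,1,0,0,0]],
  ],
)

```text
time: 13.9
position: [0.4303, -0.2074, 0.3388]
tool_rot: [0.834, 0.462, 0.145, 0.263]
ft_force: [0.4, 0.6, -0.3]
grip_width: 0.0435
```

```bash
python3 chk.py 5
python3 - <<'E'
from rig import robot; print(abs(robot.get_obs()["joint_velocities"]).max())
E
```

```text
[ 0.43031902 -0.20744205  0.3387796 ] [-0.73419383  0.13414035  2.07472738  0.29810288  0.34333617 -0.42549578] 0.04350910154682642 f [ 0.4   0.57 -0.33]
axis err deg 0.03488048604029571
standoff 0.11955924628977917 lateral xs',ys 0.00020797502063506462 0.002011367797882223
row [-2.1, -0.3, -0.4] [-0.003, 0.004, 0.005] dist mm 2 ang 0.1
side 341
 a min pct [0.1192 0.121  0.1252]
 fit lateral mm [-0.8  0.4] tilt deg [-0.3  0.2] rms 0.0021 230
top 200
 a min pct [0.1182 0.1194 0.1217]
 fit lateral mm [ 1.2 -0.9] tilt deg [-0.8  0.6] rms 0.0011 170
0.0009627471245773441
```

Centred to about 1 mm, square to within 1°, at 119.6 mm, and motionless. Handing in.

```bash
python3 -c "
from rig import robot
print(robot.hand_in())"
```

```text
the job is handed in; nothing more can be done
None
```

I woke the scanner, then took the tube off the sheet and am holding it still in front of the lens. The job was handed in at about 14 s of the 51 s allowed; hand-in gives no verdict.

- **Trigger:** I squeezed it against the grip down to a 42 mm opening. Raising the grip force from 20 N to 30 N barely changed that, so it was at its stop. After release, its profile in the wrist camera matched the rest profile.
- **Tube:** it is gripped at 43.5 mm opening with 30 N. The arm pose puts the underside 119.6 mm from the glass, with the axis error under 0.1° and the arm still.
- **Last camera checks:** the side and top camera fits of the tube put it 1–1.5 mm or less off the line of sight and tilted by 1° or less. The two views differ by about 2 mm, which is the calibration limit. The arm pose alone shows 2 mm sideways. That is deliberate, because the tube sits about 1.7 mm off-centre in the fingers.
- **Other items:** by eye, the side and top pictures just before a last 2 mm correction showed the other prints and tools where they were. The wrist force readings stayed below 10 N.

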